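# Make up two litter-picker repair kits

### The arm

A 6-joint arm with a two-finger parallel gripper is mounted at the origin on the work surface. World frame = base frame: x ahead of the robot, y to its left, z up, the work surface at z = 0. Lengths are in m, angles in degrees, forces in N, time in s.
With the tool pointing down it reaches from about 0.3 to 0.75 m from the base axis. Payload 8.5 kg.
Tool frame: the origin (TCP) lies at the very end of the fingers, on their centre line; the grasp point (between the pads) lies 19 mm behind it (env.hold_point_z is the distance from the TCP to the grasp point, in m); z points along the fingers, y is the line along which they close (so a half turn about z gives the same grasp; the last joint's range is limited). The gripper opens to 85 mm and grips with 20 to 120 N. Pads are 22 mm wide; open, the fingers measure 114 mm over their backs; the gripper's body (76 mm by 85 mm) begins 54 mm behind the grasp point. The pads swing forward as they close: fully open they stand 13 mm farther back than shut.
Start: joints at [-80.976, 21.807, 74.336, -0, 83.858, -12.336], TCP at [0.2, -0.512, 0.231] pointing down, gripper open.
Joint ranges: [-178.18, 178.18], [-50.72, 133.34], [12.68, 142.11], [-81.47, 261.47], [9.98, 163.14], [-165.26, 165.26]. Speed limits (degrees/s): [136.94, 136.94, 180, 180, 180, 180].

### API

Orientations are given as a 3x3 rotation matrix whose columns are the frame's x, y, z axes.
In Python, from rig import env, optics gives the robot as it stands.
- The arm moves only by the shell command python3 -m jog 'ROWS' [OPENING] [FORCE]. ROWS is JSON, a list of rows, each an object with "linear": the shift along the tool's x, y, z in units of 40 mm (1.0 is 40 mm), a list of three; "roll": the turn about the tool's z in units of 5 degrees (1.0 is 5 degrees). A call has 1 to 12 rows; each row shifts and turns the commanded pose from where the row before left it, along the tool's axes as they then stand; what a row does not reach is not made up. A row lasts 1/12 s, in which the tool goes at most 41.7 mm and 7.16 degrees, less where a joint would pass 70% of its speed; a pose out of reach is approached as far as the arm can. A call is refused whole if a number of a shift passes 1 or a number of a turn 1, either way. A call with a gripper value outside its range is refused whole. OPENING is the opening, from -1 (shut) to 1 (fully open), set as the call begins (- or left out, the last holds). The fingers move at their own pace and stop on an object; FORCE is the grip in N (left out, the last holds). Time passes only in rows, so rows that do not move let the fingers close. It gives the time, the measured TCP pose, the force, the opening and the grip force at its end, in the units of the state.
- env.observe(): the state, without advancing time (a new reading comes with each control period).
- optics.get_image(name): name is "side" or "top"; returns the picture (384x512x3 uint8, red, green, blue); there is no depth.
- optics.calibration(name): a dict with "fov_y" (degrees; the focal length in pixels is half the picture's height over the tangent of half this angle, whatever the lens; pixels are square), "cx", "cy" (the principal point, pixels), "D" ([k1, k2, p1, p2, k3] as OpenCV has them; the pictures are not rectified), "T" (4x4, takes a point from camera to world coordinates). Camera axes: x right, y down, z forward; pixel columns grow to the right and rows downward; lengths in m; the calibration is good to about 2 mm. A picture is of the moment at which its call begins. calibration takes no time and is no camera call.
- env.close_job(): hands the job in; it is judged then, once.
The state is a dict: "time_s": time; "q": joint angles; "qvel": joint speeds; "joint_efforts": joint torques, N m; "position": TCP position; "tool_rot": TCP orientation; "ft_force": force on the tool from outside, world axes, zero at the start; "wrist_torque": the same for the moment, N m; "grip_width": finger opening in m; "gripper_force": force on a finger pad.
Only numpy, scipy, OpenCV 4.12 (cv2) and the standard library are available. Lean on these libraries where they do the work, as an engineer would, in place of code of your own. Each camera call takes 0.05 s, during which the arm holds its last target. There are 200 camera calls.

### The job

Make up the two litter-picker repair kits from the stock on the cutting mat. The tray with two compartments gets the long pull rod in its narrow compartment and the pistol grip in its wide one; the tray with three compartments gets the short pull rod in its narrow compartment, the trigger in the wide one beside it and the small U-bracket in the one across the end. Set each part down, do not drop it, so that it lies flat on the compartment's floor with the same side up as now, and leave the wide bracket, the glue bottle and the screw jar where they stand.

Things in the scene. Friction and masses are not known exactly. Their poses are not given: they have to be found in the camera images.
- tray_two: Grey plastic tray with TWO compartments, fixed. Outer 196 (x) x 160 (y) x 19 mm; floor 3 mm thick; walls and divider 4 mm. Origin: centre of underside, on the 3 mm cutting mat (z = 0.003). Divider along x at y = +10 mm. NARROW compartment 188 x 64 mm, centre (0, +44) mm; WIDE one 188 x 84 mm, centre (0, -34) mm. Left or right of the stock, x axis within 0.2 rad of world x.
- tray_three: Grey tray with THREE compartments, fixed, on the other side; outside, floor, walls, origin as tray_two. Cross divider at x = +10 mm: END compartment beyond it, 82 (x) x 152 (y) mm, centre (+53, 0) mm. The rest is split by a divider along x at y = +10 mm: NARROW compartment 102 x 64 mm, centre (-43, +44) mm; WIDE one 102 x 84 mm, centre (-43, -34) mm. Within 0.2 rad of world x.
- rod_long: LONG steel pull rod lying flat on the mat: round bar 9 mm thick, 140 mm long along its x; its +x end is bent square to +y into a hook reaching 20 mm from the bar's centreline; brass-coloured tip at -x. Origin: under the middle of the straight bar, at its underside. All stock lies between the trays in two rows, parts' x axes within 0.35 rad of world x. 65 g.
- rod_short: SHORT steel pull rod, like the long one (round 9 mm bar, hook at the +x end reaching 20 mm to +y) but only 80 mm long. Origin: under the middle of the straight bar, at its underside. 40 g.
- grip: White printed pistol grip lying on its side, 22 mm thick; 118 mm long (x -60 to +58), 54 mm over all (y -23 to +31). The middle, x -15 to +15, is a straight bar 26 mm wide centred on y = 0: grip it there, across y. At +x a thicker head with brass pin, bulging to +y; the hand grip at -x bends to -y. Origin: underside, under the middle of the bar. 60 g.
- trigger: White printed trigger lever lying on its side, 16 mm thick, 96 mm long (x -51 to +45): round boss 22 mm across with brass pin at +x, straight shank 14 mm wide centred on y = 0 (x -24 to +22; grip it across y), finger blade curling to y = -18 mm at the -x end. Origin: underside, under the middle of the shank. 30 g.
- bracket_small: SMALL U-bracket of 3 mm steel strip standing on edge, a U seen from above: 34 mm wide over both legs (y), 36 mm long (x), 16 mm high, open to -x. Origin: centre of its outline, at the underside. Grip it over both legs, across y. 30 g.
- bracket_wide: WIDE U-bracket, same strip and height, 60 mm wide (y), 36 mm long (x): belongs to neither kit, stays where it is. Origin: centre of its outline, at the underside.
- glue_bottle: Small white glue bottle, black cap, standing loose in the stock, 32 mm across, 58 mm high; stays. Origin: centre of its underside.
- screw_jar: Low glass jar with black lid, 44 mm across, 42 mm high, standing loose in the stock; stays. Origin: centre of its underside.
There are look-alikes about, which are no part of the job. What is shaped like the trigger but red is not meant.

How it is judged (in metres and radians):
At the end, for the whole second after the job is handed in: Each part's origin lies inside its own compartment's outline, within 3.5 mm of the tray floor, tilted under 0.1 rad, same side up as at first, at rest (0.02 m/s, 0.2 rad/s). Wide bracket, glue bottle and screw jar stand upright within 20 mm of their starting places (x of rod_long in the frame of tray_two between -0.094 and 0.094 m and y of rod_long in the frame of tray_two between 0.012 and 0.076 m and z of rod_long in the frame of tray_two between -0.001 and 0.0065 m and angle between each of rod_long, grip, rod_short, trigger, bracket_small, bracket_wide, glue_bottle, screw_jar's own z axis and vertical below 0.1 rad and linear speed of each of rod_long, grip, rod_short, trigger, bracket_small below 0.02 m/s and angular speed of each of rod_long, grip, rod_short, trigger, bracket_small below 0.2 rad/s and x of grip in the frame of tray_two between -0.094 and 0.094 m and y of grip in the frame of tray_two between -0.076 and 0.008 m and z of grip in the frame of tray_two between -0.001 and 0.0065 m and x of rod_short in the frame of tray_three between -0.094 and 0.008 m and y of rod_short in the frame of tray_three between 0.012 and 0.076 m and z of rod_short in the frame of tray_three between -0.001 and 0.0065 m and x of trigger in the frame of tray_three between -0.094 and 0.008 m and y of trigger in the frame of tray_three between -0.076 and 0.008 m and z of trigger in the frame of tray_three between -0.001 and 0.0065 m and x of bracket_small in the frame of tray_three between 0.012 and 0.094 m and y of bracket_small in the frame of tray_three between -0.076 and 0.076 m and z of bracket_small in the frame of tray_three between -0.001 and 0.0065 m and distance of each of bracket_wide, glue_bottle, screw_jar from where it was at the start of the episode below 0.02 m); the robot touches nothing.
It fails at once if the wide bracket is shifted by more than 20 mm or knocked over (distance of bracket_wide from where it was at the start of the episode above 0.02 m or angle between bracket_wide's own z axis and vertical above 0.3 rad).
It fails at once if the glue bottle is shifted by more than 20 mm or knocked over (distance of glue_bottle from where it was at the start of the episode above 0.02 m or angle between glue_bottle's own z axis and vertical above 0.3 rad).
It fails at once if the screw jar is shifted by more than 20 mm or knocked over (distance of screw_jar from where it was at the start of the episode above 0.02 m or angle between screw_jar's own z axis and vertical above 0.3 rad).
It fails at once if a kit part is dropped or thrown (falls freely for more than about 30 mm) ((linear speed of rod_long above 0.75 m/s and contact force between rod_long and anything else below 0.01 N) or (linear speed of grip above 0.75 m/s and contact force between grip and anything else below 0.01 N) or (linear speed of rod_short above 0.75 m/s and contact force between rod_short and anything else below 0.01 N) or (linear speed of trigger above 0.75 m/s and contact force between trigger and anything else below 0.01 N) or (linear speed of bracket_small above 0.75 m/s and contact force between bracket_small and anything else below 0.01 N)).
It also fails if it takes over 106 s, if anything falls off the work surface, if the arm or the gripper's body presses on something with over 40 N, if the wrist force passes 120 N, or if a joint passes its speed limit or range.

## Working session

There is one attempt and no reset: what is moved stays moved. The work goes in short steps, Python scripts to look and compute and a shell command to move; the robot and the scene stay as the last step left them, time stands still between calls to the robot, and variables do not carry over. Pictures are saved under pics/ and viewed, at most 16 in all, crops included, and the job is handed in when it is done.

```bash
ls; mkdir -p pics; python3 - <<'E'
from rig import env, optics
import cv2, numpy as np
for n in ("top","side"):
    im=optics.get_image(n); cv2.imwrite(f"pics/{n}0.png",im[:,:,::-1])
    cv2.imwrite(f"pics/{n}0big.png",cv2.resize(im[:,:,::-1],(800,600),interpolation=cv2.INTER_CUBIC))
    c=optics.calibration(n); print(n,c)
s=env.observe(); print(s["position"],s["tool_rot"],s["time_s"],s["grip_width"],env.hold_point_z)
E
```

```text
pics
top {'fov_y': 43.18651465475228, 'cx': 248.9581195138879, 'cy': 193.51693959973073, 'D': array([-0.00313103,  0.        ,  0.        ,  0.        ,  0.        ]), 'T': array([[ 0.02998637, -0.98308402,  0.1806838 ,  0.29444425],
       [-0.99933902, -0.0332027 , -0.0148021 , -0.09979666],
       [ 0.0205509 , -0.18012051, -0.98342985,  1.35535419],
       [ 0.        ,  0.        ,  0.        ,  1.        ]])}
side {'fov_y': 46.35322706363946, 'cx': 256.3325865534301, 'cy': 191.52513678627028, 'D': array([-0.12226525,  0.        ,  0.        ,  0.        ,  0.        ]), 'T': array([[-0.757585  , -0.45343921,  0.46952939, -0.19215901],
       [-0.65252676,  0.50787104, -0.56238406,  0.76270192],
       [ 0.0165466 , -0.73243422, -0.6806367 ,  1.08844071],
       [ 0.        ,  0.        ,  0.        ,  1.        ]])}
[ 0.20026589 -0.51195327  0.23079348] [[ 9.31309347e-01  3.64229103e-01 -2.44545771e-04]
 [ 3.64229112e-01 -9.31308525e-01  1.25896325e-03]
 [ 2.30803493e-04 -1.26155493e-03 -9.99999178e-01]] 0.1 0.08529454193543726 0.0187
```

View pics/top0big.png

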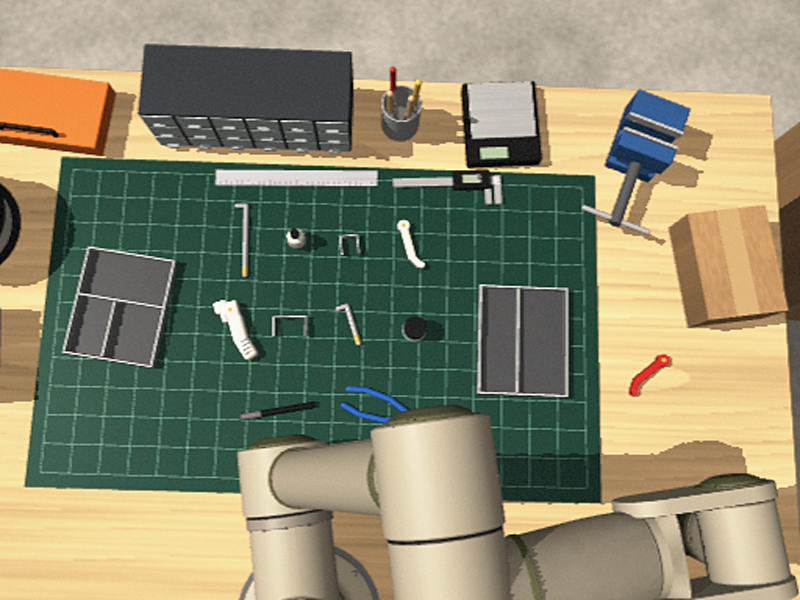

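View pics/side0big.png

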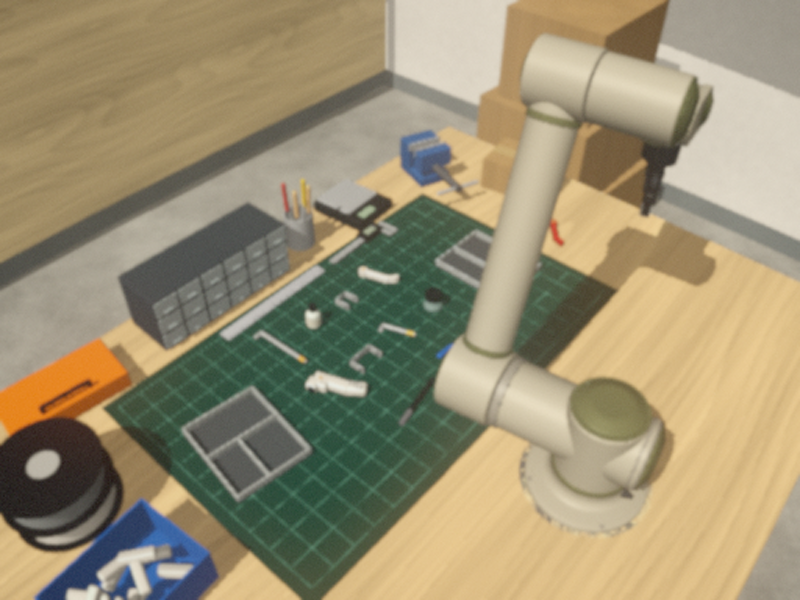

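The top view shows tray_three on the left (+y), centred around (120,305) in the enlarged picture, and tray_two on the right at (523,340). The parts are rod_long (245,240), bracket_small (350,243), trigger (410,245), grip (235,330), rod_short (349,325) and bracket_wide (290,325). The red trigger look-alike at (650,372) is off the mat. The side view shows the same layout from +y.

```bash
cat > h.py <<'E'
from rig import env, optics
import cv2, numpy as np
def ray(n,uv):
    c=optics.calibration(n); f=192/np.tan(np.radians(c["fov_y"]/2))
    K=np.array([[f,0,c["cx"]],[0,f,c["cy"]],[0,0,1]])
    p=cv2.undistortPoints(np.float64(uv).reshape(-1,1,2),K,c["D"]).reshape(-1,2)
    T=c["T"]; d=np.c_[p,np.ones(len(p))]@T[:3,:3].T
    return T[:3,3],d/np.linalg.norm(d,axis=1)[:,None]
def plane(n,uv,z):
    o,d=ray(n,uv); return o+d*((z-o[2])/d[:,2])[:,None]
def tri(a,b):   # top uv, side uv -> point, miss
    (o1,d1),(o2,d2)=ray("top",[a]),ray("side",[b]); d1,d2=d1[0],d2[0]
    s=np.linalg.lstsq(np.c_[d1,-d2],o2-o1,rcond=None)[0]
    p,q=o1+s[0]*d1,o2+s[1]*d2; return (p+q)/2,np.linalg.norm(p-q)
def proj(n,P):
    c=optics.calibration(n); f=192/np.tan(np.radians(c["fov_y"]/2))
    K=np.array([[f,0,c["cx"]],[0,f,c["cy"]],[0,0,1]]); Ti=np.linalg.inv(c["T"])
    return cv2.projectPoints(np.float64(P).reshape(-1,3),cv2.Rodrigues(Ti[:3,:3])[0],Ti[:3,3],K,c["D"])[0].reshape(-1,2)
def nongreen(im):
    a=im.astype(int); return ((a[:,:,1]-a[:,:,0]<14)&(a.max(2)>70)).astype(np.uint8)
E
python3 - <<'E'
from h import *
for n in("top","side"):
    im=cv2.imread(f"pics/{n}0.png")[:,:,::-1]
    m=nongreen(im); cv2.imwrite(f"pics/m{n}.png",m*255)
    k,l,s,c=cv2.connectedComponentsWithStats(m,connectivity=8)
    for i in range(1,k):
        if 15<s[i,4]<6000:
            P=plane(n,[c[i]],.01)[0]
            if .25<P[0]<.75 and -.5<P[1]<.45:
                cnt=np.argwhere(l==i)[:,::-1].astype(float); W=plane(n,cnt,.01)[:,:2]
                r=cv2.minAreaRect(W.astype(np.float32)*1000)
                print(n,i,s[i,:5],c[i].round(1),P[:2].round(3),np.round(r[0],0),np.round(r[1],0),round(r[2],1))
# mean colours
A=cv2.cvtColor(cv2.imread("pics/mtop.png"),cv2.COLOR_BGR2RGB)[90:270,20:400]; B=cv2.imread("pics/mside.png")[130:330,90:400]
cv2.imwrite("pics/mm.png",np.vstack([cv2.resize(A[:,:,::-1],(600,284)),cv2.resize(B,(480,310))[:, :480] if 0 else cv2.copyMakeBorder(cv2.resize(B,(480,310)),0,0,0,120,0)]))
E
```

```text
top 93 [310 121   5  10  50] [312.  125.5] [ 0.748 -0.297] [ 748. -297.] [28. 12.] 0.4
top 95 [150 130   9  47 195] [156.2 151.8] [0.654 0.148] [651. 154.] [136.  23.] 3.7
top 96 [254 141  18  31 203] [261.5 155.7] [ 0.653 -0.153] [ 651. -154.] [96. 25.] 20.7
top 99 [183 146  13  13 103] [189.4 152.8] [0.654 0.053] [656.  55.] [36. 34.] 2.9
top 100 [217 150  14  13  61] [223.5 154.8] [ 0.652 -0.044] [648. -44.] [35. 37.] 2.1
top 102 [  40  158   73   77 3478] [ 78.8 195.5] [0.52  0.356] [520. 364.] [164. 198.] 82.5
top 103 [ 305  182   59   72 3712] [335.6 218.1] [ 0.48  -0.365] [ 482. -361.] [164. 198.] 89.5
top 104 [136 192  29  39 469] [150.6 208.7] [0.489 0.153] [485. 152.] [121.  43.] 29.4
top 105 [215 194  16  27 117] [224.1 205.9] [ 0.504 -0.051] [498. -48.] [78. 24.] 20.4
top 106 [174 202  23  13  76] [185.2 206.2] [0.5   0.057] [494.  58.] [34. 62.] 1.9
top 112 [154 263  13   6  53] [160.1 265.3] [0.334 0.117] [334. 117.] [11. 34.] 11.2
side 10 [228 169  29  13 205] [241.3 176. ] [ 0.647 -0.155] [ 648. -155.] [108.  45.] 19.0
side 18 [214 186  16  12 108] [221.  191.4] [ 0.645 -0.046] [644. -46.] [48. 49.] 5.9
side 24 [273 192  12   3  18] [278.7 193.2] [ 0.487 -0.175] [ 488. -173.] [39.  9.] 33.4
side 27 [195 197  12  14 139] [200.2 203.6] [0.656 0.046] [656.  44.] [38. 65.] 46.4
side 29 [242 206  25  10 115] [253.8 210.7] [ 0.496 -0.051] [496. -52.] [84. 30.] 29.2
side 31 [162 211  35  22 189] [179.6 221.1] [0.647 0.149] [645. 149.] [146.  29.] 7.9
side 33 [223 220  22  19 150] [232.7 228.3] [0.495 0.055] [491.  55.] [44. 76.] 2.7
side 34 [195 237  41  18 464] [214.6 246. ] [0.486 0.148] [483. 149.] [128.  58.] 24.4
side 37 [ 116  247   84   75 3411] [157.4 282.6] [0.512 0.359] [518. 356.] [173. 213.] 82.4
side 50 [255 260  10  13  63] [259.6 266. ] [0.33  0.114] [329. 115.] [16. 49.] 12.9
```

View pics/mm.png

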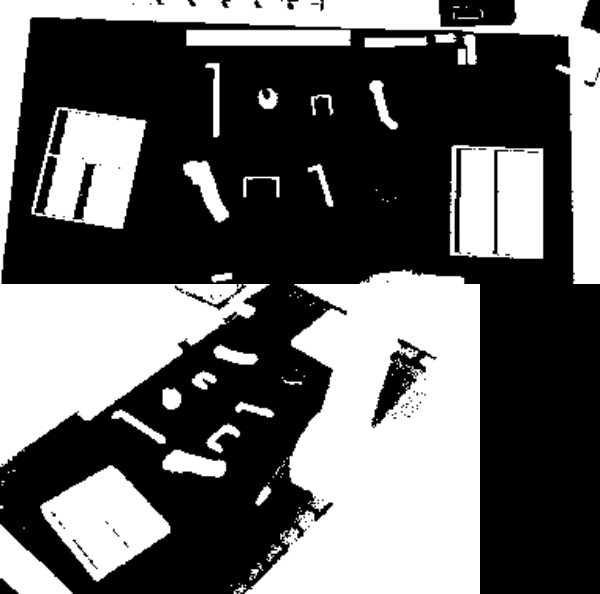

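The masks separate every part cleanly in both views. Next I'll triangulate heights and fit part axes.

```bash
python3 - <<'E'
from h import *
t={};
M={}
for n in("top","side"):
    m=nongreen(cv2.imread(f"pics/{n}0.png")[:,:,::-1]); M[n]=cv2.connectedComponentsWithStats(m,connectivity=8)
pairs=dict(rod_long=(95,31),trigger=(96,10),bottle=(99,27),br_small=(100,18),tray3=(102,37),grip=(104,34),rod_short=(105,29),br_wide=(106,33))
zmid=dict(rod_long=.0075,rod_short=.0075,trigger=.012,grip=.016,br_small=.019,br_wide=.019)
for k,(a,b) in pairs.items():
    p,e=tri(M["top"][3][a],M["side"][3][b]); print(k,"tri",p.round(4),"miss",round(e,4))
for k,z in zmid.items():
    uv=np.argwhere(M["top"][1]==pairs[k][0])[:,::-1].astype(float); W=plane("top",uv,z)[:,:2]
    if k.startswith("br"):
        r=cv2.minAreaRect((W*1000).astype(np.float32)); print(k,np.round(r,1) if 0 else r); continue
    x=W[:,0]; lo,hi=x.min(),x.max()
    f={"rod_long":(.05,.8),"rod_short":(.05,.7),"trigger":(.45,.8),"grip":(.4,.62)}[k]
    S=W[(x>lo+f[0]*(hi-lo))&(x<lo+f[1]*(hi-lo))]
    d=cv2.fitLine(S.astype(np.float32),cv2.DIST_HUBER,0,1e-4,1e-4).ravel()
    v=d[:2]*np.sign(d[0]); R=np.array([v,[-v[1],v[0]]]); L=(W-d[2:])@R.T
    print(k,"ang",np.degrees(np.arctan2(v[1],v[0])).round(1),"x range",L[:,0].min().round(4),L[:,0].max().round(4),"y",L[:,1].min().round(4),L[:,1].max().round(4),"pt",d[2:].round(4),"bar half width",np.percentile(abs((S-d[2:])@R[1]),97).round(4))
    mid=(L[:,0].min()+L[:,0].max())/2; print("   mid-of-length on axis",(d[2:]+mid*v).round(4))
for k,i in(("tray3",102),("tray2",103)):
    uv=np.argwhere(M["top"][1]==i)[:,::-1].astype(float); r=cv2.minAreaRect((plane("top",uv,.022)[:,:2]*1000).astype(np.float32)); print(k,r, "hull px\n",cv2.boxPoints(cv2.minAreaRect(uv.astype(np.float32))).round(0).tolist())
# tray3 corners in both views by polygon approximation, then height
C={}
for n,i in(("top",102),("side",37)):
    h=cv2.convexHull(np.argwhere(M[n][1]==i)[:,::-1].astype(np.float32)); C[n]=cv2.approxPolyDP(h,8,True).reshape(-1,2)
    print(n,C[n].tolist())
for u in C["top"]:
    g=proj("side",plane("top",[u],.022)[0])[0]; v=C["side"][np.argmin(np.linalg.norm(C["side"]-g,axis=1))]; p,e=tri(u,v); print("corner",p.round(4),round(e,4))
E
```

```text
rod_long tri [0.6526 0.1475 0.0061] miss 0.0048
trigger tri [ 0.6505 -0.1541  0.0096] miss 0.0057
bottle tri [0.6507 0.0518 0.0183] miss 0.0026
br_small tri [ 0.6492 -0.0456  0.0088] miss 0.0063
tray3 tri [0.5193 0.3571 0.0025] miss 0.0042
grip tri [0.4864 0.1511 0.0133] miss 0.0054
rod_short tri [ 0.502  -0.0529  0.0055] miss 0.0065
br_wide tri [0.4975 0.0561 0.0094] miss 0.005
rod_long ang 3.8 x range -0.0527 0.0837 y -0.0042 0.0188 pt [0.6362 0.1464] bar half width 0.0046
   mid-of-length on axis [0.6517 0.1474]
rod_short ang 20.0 x range -0.0274 0.0507 y -0.0053 0.0189 pt [ 0.4901 -0.0581] bar half width 0.0051
   mid-of-length on axis [ 0.5011 -0.0541]
trigger ang 23.8 x range -0.0607 0.0359 y -0.0158 0.0127 pt [ 0.6616 -0.1483] bar half width 0.0086
   mid-of-length on axis [ 0.6503 -0.1533]
grip ang 67.2 x range -0.0498 0.0622 y -0.0443 0.0418 pt [0.4832 0.1471] bar half width 0.0122
   mid-of-length on axis [0.4856 0.1528]
br_small ((645.76953125, -44.39830017089844), (35.165321350097656, 36.9376220703125), 2.1228280067443848)
br_wide ((493.10760498046875, 56.530216217041016), (33.728050231933594, 61.5947380065918), 1.913954734802246)
tray3 ((517.9854736328125, 359.6439208984375), (162.385986328125, 196.1986541748047), 82.47175598144531) hull px
 [[39.0, 225.0], [55.0, 154.0], [112.0, 166.0], [96.0, 238.0]]
tray2 ((480.2922058105469, -358.21051025390625), (162.738525390625, 195.97560119628906), 89.48210906982422) hull px
 [[305.0, 182.0], [363.0, 182.0], [363.0, 253.0], [305.0, 253.0]]
top [[112.0, 167.0], [97.0, 234.0], [40.0, 225.0], [56.0, 158.0]]
side [[199.0, 290.0], [152.0, 321.0], [116.0, 273.0], [162.0, 247.0]]
corner [0.6008 0.2661 0.0194] 0.0044
corner [0.4108 0.2951 0.0044] 0.0085
corner [0.431  0.4535 0.0072] 0.0072
corner [0.6217 0.4244 0.0231] 0.0013
```

```bash
cat >> h.py <<'E'
def axisfit(W,ends,bar,ang):
    "iterated line fit through the straight bar; ends/bar = local x limits (m); returns origin, angle"
    for _ in range(15):
        v=np.array([np.cos(ang),np.sin(ang)]); n=np.array([-v[1],v[0]]); x=W@v
        x0=(x.min()-ends[0]+x.max()-ends[1])/2; S=W[(x>x0+bar[0])&(x<x0+bar[1])]; xs=(S@v)
        # midline: mean of edges per slice
        b=np.linspace(bar[0],bar[1],7)+x0; pts=[]
        for i in range(6):
            q=S[(xs>=b[i])&(xs<b[i+1])]@n
            if len(q)>1: pts.append(((b[i]+b[i+1])/2,(q.min()+q.max())/2))
        a,c=np.polyfit(*np.array(pts).T,1); ang+=.5*np.arctan(a); y0=a*x0+c
    return x0*v+y0*n,np.degrees(ang),x.max()-x.min()
def go(target,yaw=None):
    "displacement in tool units to bring the TCP to target (after roll to yaw)"
    s=env.observe(); R=np.array(s["tool_rot"]); y=np.degrees(np.arctan2(R[1,0],R[0,0])); d=np.array(target)-s["position"]
    print("t",round(s["time_s"],2),"tcp",np.round(s["position"],4),"yaw",round(y,1),"w",round(s["grip_width"],4),"F",np.round(s["ft_force"],1),"g",np.round(s["gripper_force"],1))
    if yaw is not None: print("  roll units",round((y-yaw)/5,2)); print("  in final axes:",end="")
    y=np.radians(y if yaw is None else yaw); c,q=np.cos(y),np.sin(y)
    print("  tool-units xyz",np.round(np.array([c*d[0]+q*d[1],q*d[0]-c*d[1],-d[2]])/.04,2))
E
python3 - <<'E'
from h import *
m=nongreen(cv2.imread("pics/top0.png")[:,:,::-1]); l=cv2.connectedComponents(m,connectivity=8)[1]
C=dict(rod_long=((156,151),.0075,(-.07,.0745),(-.06,.05),.066),rod_short=((224,205),.0075,(-.04,.0445),(-.035,.025),.35),trigger=((261,155),.012,(-.051,.045),(-.022,.02),.35),grip=((150,208),.014,(-.06,.058),(-.014,.014),.38))
for k,(c,z,e,b,a) in C.items():
    lab=l[c[1]-3:c[1]+4,c[0]-3:c[0]+4].max(); uv=np.argwhere(l==lab)[:,::-1].astype(float)
    o,an,L=axisfit(plane("top",uv,z)[:,:2],e,b,a); print(k,o.round(4),an.round(1),L.round(4))
go([.655,-.15,.1])
E
```

```text
rod_long [0.6494 0.1475] 3.7 0.1363
rod_short [ 0.499  -0.0549] 18.9 0.0781
trigger [ 0.6531 -0.1505] 16.2 0.0953
grip [0.4859 0.1488] 19.7 0.1189
t 0.1 tcp [ 0.2003 -0.512   0.2308] yaw 21.4 w 0.0853 F [-0.   0.8  0.7] g 0.0
  tool-units xyz [13.88 -4.29  3.27]
```

```bash
python3 -m jog '[{"linear":[0,0,0],"roll":1},{"linear":[0.8,-0.3,0.1],"roll":0},{"linear":[0.84,-0.34,0.2],"roll":0},{"linear":[0.84,-0.34,0.2],"roll":0},{"linear":[0.84,-0.34,0.2],"roll":0},{"linear":[0.84,-0.34,0.2],"roll":0},{"linear":[0.84,-0.34,0.2],"roll":0},{"linear":[0.84,-0.34,0.2],"roll":0},{"linear":[0.84,-0.34,0.2],"roll":0},{"linear":[0.84,-0.34,0.2],"roll":0},{"linear":[0.84,-0.34,0.2],"roll":0},{"linear":[0.84,-0.34,0.2],"roll":0}]' 0 20
python3 -c "
from h import *
go([.652,-.151,.1],16.2)"
```

```text
time_s: 1.1
position: [0.5128, -0.2651, 0.1467]
tool_rot: [[0.959, 0.282, -0.0], [0.282, -0.959, 0.0], [-0.0, -0.0, -1.0]]
ft_force: [-0.4, -0.6, 0.6]
grip_width: 0.0426
gripper_force: 0.0
t 1.1 tcp [ 0.5128 -0.2651  0.1467] yaw 16.4 w 0.0426 F [-0.4 -0.6  0.6] g 0.0
  roll units 0.03
  in final axes:  tool-units xyz [ 4.14 -1.77  1.17]
```

```bash
python3 -m jog '[{"linear":[0.83,-0.35,0.23],"roll":0},{"linear":[0.83,-0.35,0.23],"roll":0},{"linear":[0.83,-0.35,0.23],"roll":0},{"linear":[0.83,-0.35,0.23],"roll":0},{"linear":[0.82,-0.37,0.25],"roll":0},{"linear":[0,0,0.5],"roll":0},{"linear":[0,0,0],"roll":0}]' 
python3 - <<'E'
from h import *
go([.652,-.151,.08],16.2)
t=optics.get_image("top"); s=optics.get_image("side"); cv2.imwrite("pics/t1.png",t[:,:,::-1]); cv2.imwrite("pics/s1.png",s[:,:,::-1])
p=np.array(env.observe()["position"]); a=proj("top",p)[0].astype(int); b=proj("side",p)[0].astype(int); print(a,b)
A=t[a[1]-50:a[1]+50,a[0]-65:a[0]+65,::-1]; B=s[b[1]-50:b[1]+50,b[0]-65:b[0]+65,::-1]
o=[]
for I,n,c in((A,"top",a),(B,"side",b)):
    I=cv2.resize(I.copy(),(780,600))[:, :].copy()
    for P,col in((p,(0,0,255)),(np.array([.652,-.151,.012]),(255,0,0))):
        u=(proj(n,P)[0]-c+[65,50])*6; cv2.circle(I,tuple(u.astype(int).tolist()),4,col,-1)
    o.append(cv2.resize(I,(400,308)))
cv2.imwrite("pics/c1.png",np.hstack(o))
E
```

```text
time_s: 1.68
position: [0.6498, -0.1497, 0.0761]
tool_rot: [[0.959, 0.284, -0.007], [0.284, -0.959, 0.003], [-0.006, -0.005, -1.0]]
ft_force: [-0.5, 0.3, -0.3]
grip_width: 0.0423
gripper_force: 0.0
t 1.68 tcp [ 0.6498 -0.1497  0.0761] yaw 16.5 w 0.0423 F [-0.5  0.3 -0.3] g 0.0
  roll units 0.06
  in final axes:  tool-units xyz [ 0.04  0.05 -0.1 ]
[262 150] [240 161]
```

View pics/c1.png

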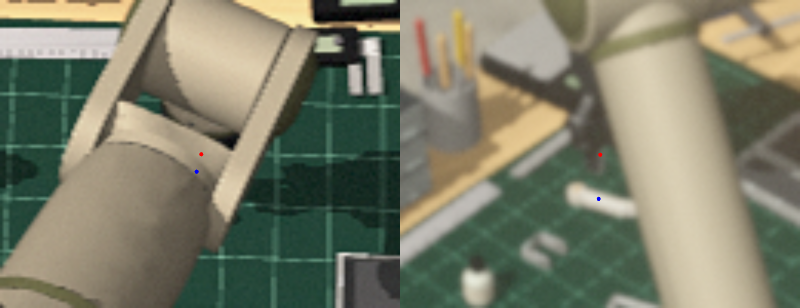

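The side crop shows the fingertips straddling the trigger's shank, with the aim point at (598,198) in the middle of the shank. I'll descend and grip.

```bash
python3 -m jog '[{"linear":[0.04,0.05,0.5],"roll":0},{"linear":[0,0,0.5],"roll":0},{"linear":[0,0,0.4],"roll":0},{"linear":[0,0,0.25],"roll":0},{"linear":[0,0,0.1],"roll":0},{"linear":[0,0,0],"roll":0}]' && python3 -m jog '[{"linear":[0,0,0],"roll":0},{"linear":[0,0,0],"roll":0},{"linear":[0,0,0],"roll":0},{"linear":[0,0,0],"roll":0},{"linear":[0,0,0],"roll":0},{"linear":[0,0,0],"roll":0},{"linear":[0,0,0],"roll":0}]' -1 40
```

```text
time_s: 2.28
position: [0.6525, -0.1541, 0.0108]
tool_rot: [[0.96, 0.281, -0.0], [0.281, -0.96, 0.0], [-0.0, -0.0, -1.0]]
ft_force: [-0.4, -0.2, -0.5]
grip_width: 0.0426
gripper_force: 0.0
time_s: 2.87
position: [0.6534, -0.1538, 0.012]
tool_rot: [[0.96, 0.282, 0.002], [0.282, -0.96, -0.001], [0.002, 0.002, -1.0]]
ft_force: [-1.0, -0.1, 6.7]
grip_width: 0.0123
gripper_force: 40.6
```

```bash
python3 -m jog '[{"linear":[0,0,-0.1],"roll":0},{"linear":[0,0,-0.3],"roll":0},{"linear":[0,0,-0.6],"roll":0},{"linear":[0,0,-0.6],"roll":0},{"linear":[0,0,-0.6],"roll":0},{"linear":[0,0,0],"roll":0}]'
python3 - <<'E'
from h import *
go([.652,-.151,.08],16.2)
s=optics.get_image("side"); cv2.imwrite("pics/s2.png",s[:,:,::-1])
p=np.array(env.observe()["position"]); b=proj("side",p)[0].astype(int); print(b)
cv2.imwrite("pics/c2.png",cv2.resize(s[b[1]-40:b[1]+50,b[0]-60:b[0]+60,::-1],(720,540),interpolation=cv2.INTER_CUBIC))
E
```

```text
time_s: 3.37
position: [0.6548, -0.1541, 0.1049]
tool_rot: [[0.959, 0.282, 0.009], [0.282, -0.959, -0.004], [0.007, 0.006, -1.0]]
ft_force: [-0.5, -0.0, -0.5]
grip_width: 0.0127
gripper_force: 39.9
t 3.37 tcp [ 0.6548 -0.1541  0.1049] yaw 16.4 w 0.0127 F [-0.5 -0.  -0.5] g 39.9
  roll units 0.04
  in final axes:  tool-units xyz [-0.05 -0.09  0.62]
[239 155]
```

View pics/c2.png

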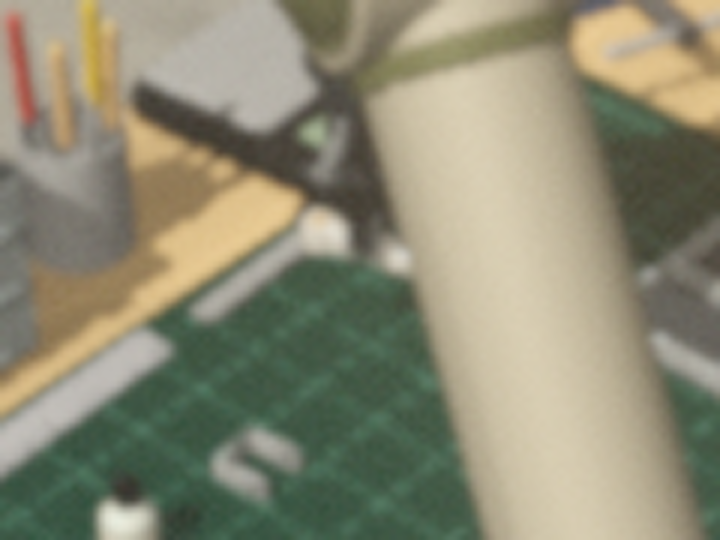

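The trigger is held between the tips: its boss is at (325,230) and the other end at (395,258), and it is level. I'll work out the move to tray_three.

```bash
python3 -c "
from h import *
go([.4756,.3402,.08])"
```

```text
t 3.42 tcp [ 0.654  -0.1538  0.1022] yaw 16.4 w 0.0128 F [ 0.  -0.2 -0.7] g 39.9
  tool-units xyz [ -0.8  -13.11   0.56]
```

```bash
python3 -m jog '[{"linear":[0,-0.5,0],"roll":0},{"linear":[-0.05,-0.9,0],"roll":0},{"linear":[-0.05,-0.9,0],"roll":0},{"linear":[-0.05,-0.9,0],"roll":0},{"linear":[-0.05,-0.9,0],"roll":0},{"linear":[-0.05,-0.9,0],"roll":0},{"linear":[-0.05,-0.9,0],"roll":0},{"linear":[-0.05,-0.9,0],"roll":0},{"linear":[-0.05,-0.9,0],"roll":0},{"linear":[-0.05,-0.9,0],"roll":0},{"linear":[-0.05,-0.9,0],"roll":0},{"linear":[-0.05,-0.9,0],"roll":0}]'
python3 -m jog '[{"linear":[-0.05,-0.9,0.1],"roll":0},{"linear":[-0.05,-0.9,0.2],"roll":0},{"linear":[-0.05,-0.6,0.2],"roll":0},{"linear":[-0.05,-0.31,0],"roll":0},{"linear":[0,0,0],"roll":0}]'
python3 -c "
from h import *
go([.4756,.3402,.0165])"
```

```text
time_s: 4.42
position: [0.5132, 0.241, 0.0981]
tool_rot: [[0.96, 0.282, -0.001], [0.282, -0.96, -0.0], [-0.001, -0.0, -1.0]]
ft_force: [-0.1, 0.5, -0.8]
grip_width: 0.0127
gripper_force: 39.9
time_s: 4.83
position: [0.4746, 0.343, 0.0779]
tool_rot: [[0.959, 0.285, -0.002], [0.285, -0.959, -0.001], [-0.002, -0.0, -1.0]]
ft_force: [-0.1, 0.5, -0.4]
grip_width: 0.0126
gripper_force: 39.9
t 4.83 tcp [0.4746 0.343  0.0779] yaw 16.5 w 0.0126 F [-0.1  0.5 -0.4] g 39.9
  tool-units xyz [0.   0.07 1.53]
```

```bash
python3 -m jog '[{"linear":[0,0.04,0.4],"roll":0},{"linear":[0,0,0.5],"roll":0},{"linear":[0,0,0.3],"roll":0},{"linear":[0,0,0.2],"roll":0},{"linear":[0,0,0],"roll":0},{"linear":[0,0,0],"roll":0}]'
python3 -c "
from h import *
go([.4756,.3402,.015])
t=optics.get_image('side'); cv2.imwrite('pics/s3.png',t[:,:,::-1])
cv2.imwrite('pics/c3.png',cv2.resize(t[200:340,80:270,::-1],(760,560),interpolation=cv2.INTER_CUBIC))"
```

```text
time_s: 5.33
position: [0.4773, 0.3391, 0.0228]
tool_rot: [[0.96, 0.281, 0.0], [0.281, -0.96, -0.0], [0.0, 0.0, -1.0]]
ft_force: [-0.0, -0.3, 0.6]
grip_width: 0.0128
gripper_force: 39.9
t 5.33 tcp [0.4773 0.3391 0.0228] yaw 16.3 w 0.0128 F [-0.  -0.3  0.6] g 39.9
  tool-units xyz [-0.03 -0.04  0.2 ]
```

View pics/c3.png

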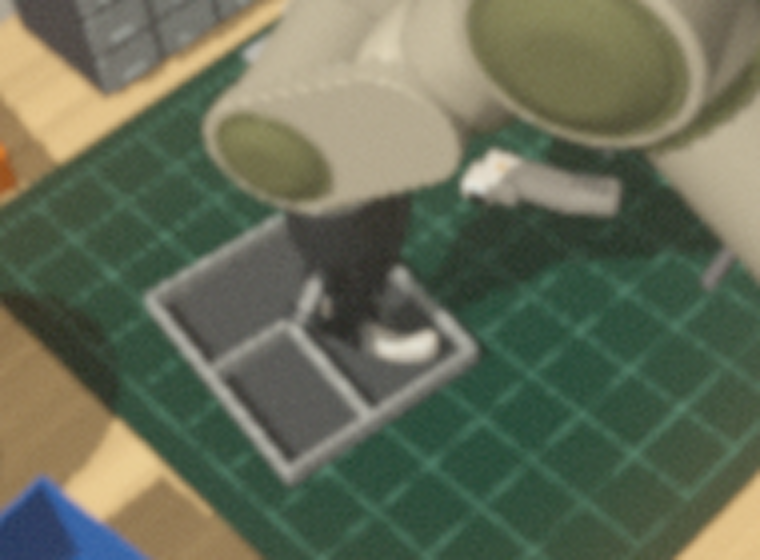

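The trigger hangs inside the wide compartment, with its blade at (405,345), clear of the walls. I'll lower until there is contact.

```bash
python3 -m jog '[{"linear":[0,0,0.1],"roll":0},{"linear":[0,0,0.05],"roll":0},{"linear":[0,0,0],"roll":0}]' | grep -E "pos|ft"; python3 -m jog '[{"linear":[0,0,0.05],"roll":0},{"linear":[0,0,0],"roll":0}]'| grep -E "pos|ft"; python3 -m jog '[{"linear":[0,0,0.03],"roll":0},{"linear":[0,0,0],"roll":0},{"linear":[0,0,0],"roll":0}]'| grep -E "pos|ft"
```

```text
position: [0.4767, 0.3397, 0.0165]
ft_force: [0.1, -0.4, -1.0]
position: [0.4769, 0.3399, 0.015]
ft_force: [-1.3, -0.2, 3.4]
position: [0.4769, 0.3399, 0.0149]
ft_force: [-4.0, -3.0, 14.3]
```

```bash
python3 -m jog '[{"linear":[0,0,-0.03],"roll":0},{"linear":[0,0,0],"roll":0}]' | grep -E "pos|ft"; python3 -m jog '[{"linear":[0,0,0],"roll":0},{"linear":[0,0,0],"roll":0},{"linear":[0,0,0],"roll":0},{"linear":[0,0,-0.1],"roll":0},{"linear":[0,0,-0.4],"roll":0},{"linear":[0,0,-0.8],"roll":0},{"linear":[0,0,-0.9],"roll":0},{"linear":[0,0,0],"roll":0}]' -0.43 20
python3 -c "
from h import *
go([.645,-.0455,.09],2)"
```

```text
position: [0.4769, 0.3399, 0.015]
ft_force: [-2.2, -0.5, 7.7]
time_s: 6.88
position: [0.4793, 0.341, 0.1091]
tool_rot: [[0.959, 0.282, 0.01], [0.282, -0.959, 0.004], [0.011, -0.001, -1.0]]
ft_force: [1.3, 0.1, 0.1]
grip_width: 0.0244
gripper_force: 0.0
t 6.88 tcp [0.4793 0.341  0.1091] yaw 16.4 w 0.0244 F [1.3 0.1 0.1] g 0.0
  roll units 2.87
  in final axes:  tool-units xyz [3.8  9.8  0.48]
```

```bash
python3 -m jog '[{"linear":[0,0,0],"roll":1},{"linear":[0,0,0],"roll":1},{"linear":[0,0,0],"roll":0.87},{"linear":[0.2,0.5,0],"roll":0},{"linear":[0.33,0.85,0],"roll":0},{"linear":[0.33,0.85,0],"roll":0},{"linear":[0.33,0.85,0],"roll":0},{"linear":[0.33,0.85,0],"roll":0},{"linear":[0.33,0.85,0],"roll":0},{"linear":[0.33,0.85,0],"roll":0},{"linear":[0.33,0.85,0],"roll":0},{"linear":[0.33,0.85,0],"roll":0}]' 0.32
python3 -m jog '[{"linear":[0.33,0.85,0],"roll":0},{"linear":[0.33,0.85,0],"roll":0},{"linear":[0.2,0.6,0.2],"roll":0},{"linear":[0.1,0.2,0.2],"roll":0},{"linear":[0,0,0],"roll":0},{"linear":[0,0,0],"roll":0}]'
python3 - <<'E'
from h import *
go([.648,-.045,.012],2)
s=optics.get_image("side"); cv2.imwrite("pics/s4.png",s[:,:,::-1])
t=optics.get_image("top"); cv2.imwrite("pics/t4.png",t[:,:,::-1])
A=cv2.resize(s[140:240,160:290,::-1],(400,308),interpolation=cv2.INTER_CUBIC); B=cv2.resize(t[140:260,20:176,::-1],(400,308),interpolation=cv2.INTER_CUBIC)
u=(proj("side",[.648,-.045,.019])[0]-[160,140])*3.077; cv2.circle(A,tuple(u.astype(int).tolist()),3,(255,0,0),-1)
cv2.imwrite("pics/c4.png",np.hstack([A,B]))
E
```

```text
time_s: 7.88
position: [0.601, 0.0501, 0.1026]
tool_rot: [[0.999, 0.035, 0.0], [0.035, -0.999, 0.0], [0.0, 0.0, -1.0]]
ft_force: [0.6, 0.2, -0.1]
grip_width: 0.0564
gripper_force: 0.0
time_s: 8.38
position: [0.6418, -0.046, 0.0859]
tool_rot: [[0.999, 0.035, -0.002], [0.035, -0.999, 0.001], [-0.002, -0.001, -1.0]]
ft_force: [-0.4, 0.3, -1.1]
grip_width: 0.0565
gripper_force: 0.0
t 8.38 tcp [ 0.6418 -0.046   0.0859] yaw 2.0 w 0.0565 F [-0.4  0.3 -1.1] g 0.0
  roll units 0.0
  in final axes:  tool-units xyz [ 0.15 -0.02  1.85]
```

View pics/c4.png

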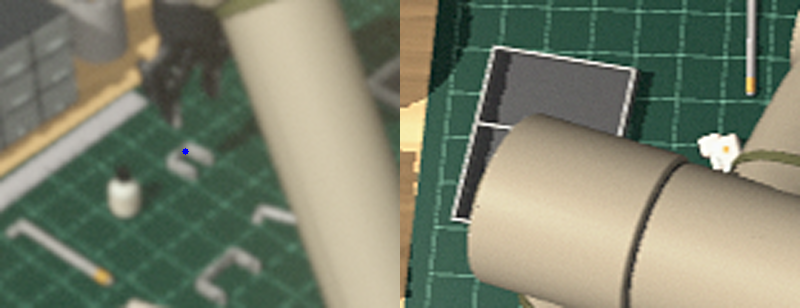

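The aim point, seen in the side crop at (185,152), falls on the bracket near its web. I'll aim 3 mm nearer and descend.

```bash
python3 -m jog '[{"linear":[0.07,-0.02,0.4],"roll":0},{"linear":[0,0,0.6],"roll":0},{"linear":[0,0,0.5],"roll":0},{"linear":[0,0,0.25],"roll":0},{"linear":[0,0,0.1],"roll":0},{"linear":[0,0,0],"roll":0},{"linear":[0,0,0],"roll":0}]' && python3 -m jog '[{"linear":[0,0,0],"roll":0},{"linear":[0,0,0],"roll":0},{"linear":[0,0,0],"roll":0},{"linear":[0,0,0],"roll":0},{"linear":[0,0,0],"roll":0},{"linear":[0,0,0],"roll":0},{"linear":[0,0,0],"roll":0}]' -1 40 && python3 -m jog '[{"linear":[0,0,-0.1],"roll":0},{"linear":[0,0,-0.3],"roll":0},{"linear":[0,0,-0.6],"roll":0},{"linear":[0,0,-0.6],"roll":0},{"linear":[0,0,-0.6],"roll":0},{"linear":[0,0,0],"roll":0},{"linear":[0,0,0],"roll":0}]'
python3 - <<'E'
from h import *
go([.566,.353,.09])
s=optics.get_image("side"); cv2.imwrite("pics/s5.png",s[:,:,::-1])
A=cv2.resize(s[120:220,180:310,::-1],(650,500),interpolation=cv2.INTER_CUBIC)
cv2.imwrite("pics/c5.png",A)
E
```

```text
time_s: 9.07
position: [0.6457, -0.0454, 0.0137]
tool_rot: [[0.999, 0.036, 0.002], [0.036, -0.999, -0.0], [0.002, 0.0, -1.0]]
ft_force: [0.4, -0.3, 0.3]
grip_width: 0.0563
gripper_force: 0.0
time_s: 9.65
position: [0.6458, -0.0458, 0.0142]
tool_rot: [[0.999, 0.035, 0.002], [0.035, -0.999, -0.0], [0.002, 0.0, -1.0]]
ft_force: [-1.0, 0.9, 5.7]
grip_width: 0.0325
gripper_force: 38.2
time_s: 10.23
position: [0.6458, -0.046, 0.1028]
tool_rot: [[0.999, 0.035, 0.004], [0.035, -0.999, -0.001], [0.004, 0.001, -1.0]]
ft_force: [-0.8, -0.6, -1.1]
grip_width: 0.0324
gripper_force: 38.8
t 10.23 tcp [ 0.6458 -0.046   0.1028] yaw 2.0 w 0.0324 F [-0.8 -0.6 -1.1] g 38.8
  tool-units xyz [ -1.64 -10.04   0.32]
```

View pics/c5.png

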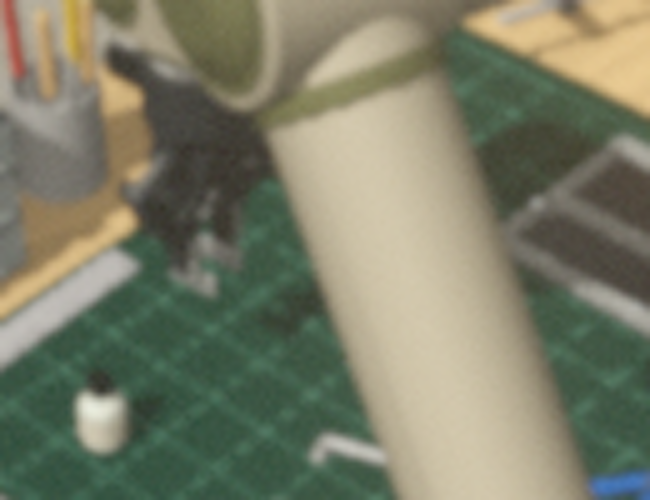

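The bracket is held level in the fingers at (205,265). I'll carry it to the end compartment.

```bash
python3 -m jog '[{"linear":[-0.1,-0.5,0],"roll":0},{"linear":[-0.13,-0.9,0],"roll":0},{"linear":[-0.13,-0.9,0],"roll":0},{"linear":[-0.13,-0.9,0],"roll":0},{"linear":[-0.13,-0.9,0],"roll":0},{"linear":[-0.13,-0.9,0],"roll":0},{"linear":[-0.13,-0.9,0],"roll":0},{"linear":[-0.13,-0.9,0],"roll":0},{"linear":[-0.13,-0.9,0],"roll":0},{"linear":[-0.13,-0.9,0],"roll":0},{"linear":[-0.13,-0.9,0.1],"roll":0},{"linear":[-0.13,-0.53,0.2],"roll":0}]'
python3 -m jog '[{"linear":[0,0,0.4],"roll":0},{"linear":[0,0,0.5],"roll":0},{"linear":[0,0,0.4],"roll":0},{"linear":[0,0,0.2],"roll":0},{"linear":[0,0,0],"roll":0},{"linear":[0,0,0],"roll":0}]'
python3 -c "
from h import *
go([.5705,.3527,.0175])"
```

```text
time_s: 11.28
position: [0.5687, 0.3564, 0.0881]
tool_rot: [[0.999, 0.037, -0.0], [0.037, -0.999, 0.001], [-0.0, -0.001, -1.0]]
ft_force: [0.2, -0.5, 0.1]
grip_width: 0.0322
gripper_force: 38.8
time_s: 11.78
position: [0.5699, 0.3529, 0.0283]
tool_rot: [[0.999, 0.035, -0.001], [0.035, -0.999, -0.0], [-0.001, 0.0, -1.0]]
ft_force: [0.6, 0.5, 0.0]
grip_width: 0.0322
gripper_force: 38.8
t 11.78 tcp [0.5699 0.3529 0.0283] yaw 2.0 w 0.0322 F [0.6 0.5 0. ] g 38.8
  tool-units xyz [0.01 0.   0.27]
```

```bash
python3 -m jog '[{"linear":[0,0,0.15],"roll":0},{"linear":[0,0,0.1],"roll":0},{"linear":[0,0,0],"roll":0},{"linear":[0,0,0],"roll":0}]' | grep -E "pos|ft"; python3 -m jog '[{"linear":[0,0,0.03],"roll":0},{"linear":[0,0,0],"roll":0},{"linear":[0,0,0],"roll":0}]'| grep -E "pos|ft"
```

```text
position: [0.5699, 0.353, 0.0186]
ft_force: [-0.1, 0.3, 0.1]
position: [0.57, 0.353, 0.0175]
ft_force: [-0.1, -0.1, 0.1]
```

```bash
python3 -m jog '[{"linear":[0,0,0.02],"roll":0},{"linear":[0,0,0],"roll":0},{"linear":[0,0,0],"roll":0}]'| grep -E "pos|ft"; python3 -m jog '[{"linear":[0,0,0],"roll":0},{"linear":[0,0,0],"roll":0},{"linear":[0,0,0],"roll":0},{"linear":[0,0,-0.1],"roll":0},{"linear":[0,0,-0.4],"roll":0},{"linear":[0,0,-0.8],"roll":0},{"linear":[0,0,-0.7],"roll":0},{"linear":[0,0,0],"roll":0},{"linear":[0,0,0],"roll":0}]' 0.05 20
python3 -c "
from h import *
go([.651,.1475,.08],3.7)"
```

```text
position: [0.5701, 0.3531, 0.0172]
ft_force: [-2.1, -0.9, 4.5]
time_s: 13.37
position: [0.5706, 0.3533, 0.0984]
tool_rot: [[0.999, 0.035, 0.003], [0.035, -0.999, 0.001], [0.003, -0.001, -1.0]]
ft_force: [-0.4, -0.5, -0.8]
grip_width: 0.045
gripper_force: 0.0
t 13.37 tcp [0.5706 0.3533 0.0984] yaw 2.0 w 0.045 F [-0.4 -0.5 -0.8] g 0.0
  roll units -0.34
  in final axes:  tool-units xyz [1.67 5.26 0.46]
```

```bash
python3 -m jog '[{"linear":[0,0,0],"roll":-0.34},{"linear":[0.22,0.66,0],"roll":0},{"linear":[0.3,0.86,0],"roll":0},{"linear":[0.3,0.86,0],"roll":0},{"linear":[0.3,0.86,0],"roll":0},{"linear":[0.3,0.86,0.1],"roll":0},{"linear":[0.3,0.86,0.2],"roll":0},{"linear":[0.1,0.3,0.3],"roll":0},{"linear":[0,0,0.4],"roll":0},{"linear":[0,0,0],"roll":0},{"linear":[0,0,0],"roll":0}]'
python3 -c "
from h import *
go([.657,.148,.0055],3.7)"
```

```text
time_s: 14.28
position: [0.6552, 0.1481, 0.0549]
tool_rot: [[0.998, 0.065, -0.004], [0.065, -0.998, 0.0], [-0.004, -0.0, -1.0]]
ft_force: [-0.3, -0.0, 0.4]
grip_width: 0.045
gripper_force: 0.0
t 14.28 tcp [0.6552 0.1481 0.0549] yaw 3.7 w 0.045 F [-0.3 -0.   0.4] g 0.0
  roll units 0.0
  in final axes:  tool-units xyz [0.04 0.01 1.24]
```

```bash
python3 -m jog '[{"linear":[0.03,0,0.4],"roll":0},{"linear":[0,0,0.4],"roll":0},{"linear":[0,0,0.2],"roll":0},{"linear":[0,0,0.14],"roll":0},{"linear":[0,0,0],"roll":0},{"linear":[0,0,0],"roll":0}]'
python3 -c "
from h import *
go([.657,.148,.0055])"
```

```text
time_s: 14.78
position: [0.6576, 0.1483, 0.0115]
tool_rot: [[0.998, 0.065, 0.001], [0.065, -0.998, 0.0], [0.001, -0.0, -1.0]]
ft_force: [0.7, 0.4, 0.8]
grip_width: 0.0453
gripper_force: 0.0
t 14.78 tcp [0.6576 0.1483 0.0115] yaw 3.7 w 0.0453 F [0.7 0.4 0.8] g 0.0
  tool-units xyz [-0.01  0.01  0.15]
```

```bash
python3 -m jog '[{"linear":[0,0,0.1],"roll":0},{"linear":[0,0,0.03],"roll":0},{"linear":[0,0,0],"roll":0},{"linear":[0,0,0],"roll":0}]' && python3 -m jog '[{"linear":[0,0,0],"roll":0},{"linear":[0,0,0],"roll":0},{"linear":[0,0,0],"roll":0},{"linear":[0,0,0],"roll":0},{"linear":[0,0,0],"roll":0},{"linear":[0,0,0],"roll":0},{"linear":[0,0,0],"roll":0}]' -1 50
```

```text
time_s: 15.12
position: [0.6575, 0.1479, 0.0059]
tool_rot: [[0.998, 0.065, 0.0], [0.065, -0.998, 0.0], [0.0, 0.0, -1.0]]
ft_force: [-0.1, -0.8, -0.6]
grip_width: 0.0448
gripper_force: 0.0
time_s: 15.7
position: [0.6576, 0.1478, 0.006]
tool_rot: [[0.998, 0.065, 0.001], [0.065, -0.998, -0.0], [0.001, 0.0, -1.0]]
ft_force: [-0.6, -0.1, 2.9]
grip_width: 0.0064
gripper_force: 49.0
```

```bash
python3 -m jog '[{"linear":[0,0,-0.1],"roll":0},{"linear":[0,0,-0.3],"roll":0},{"linear":[0,0,-0.6],"roll":0},{"linear":[0,0,-0.6],"roll":0},{"linear":[0,0,-0.6],"roll":0},{"linear":[0,0,-0.3],"roll":0},{"linear":[0,0,0],"roll":0},{"linear":[0,0,0],"roll":0}]'
python3 - <<'E'
from h import *
go([.480,-.30,.09])
p=np.array(env.observe()["position"]); b=proj("side",p)[0].astype(int)
s=optics.get_image("side"); cv2.imwrite("pics/s6.png",s[:,:,::-1])
A=cv2.resize(s[b[1]-50:b[1]+50,b[0]-65:b[0]+65,::-1],(520,400),interpolation=cv2.INTER_CUBIC)
cv2.imwrite("pics/c6.png",A)
E
```

```text
time_s: 16.37
position: [0.6574, 0.1478, 0.1064]
tool_rot: [[0.998, 0.065, 0.001], [0.065, -0.998, 0.0], [0.001, 0.0, -1.0]]
ft_force: [0.0, -0.1, -0.4]
grip_width: 0.0061
gripper_force: 48.9
t 16.37 tcp [0.6574 0.1478 0.1064] yaw 3.7 w 0.0061 F [ 0.  -0.1 -0.4] g 48.9
  tool-units xyz [-5.15 10.89  0.41]
```

View pics/c6.png

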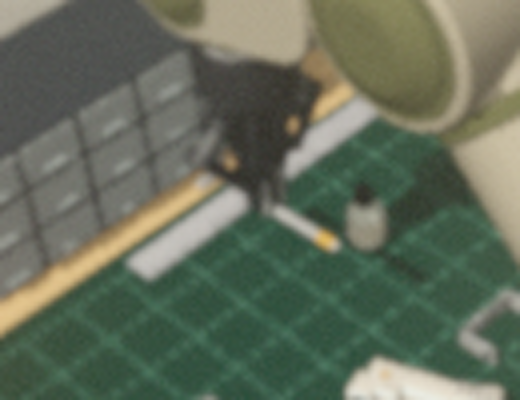

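The rod is held level, its brass end at (325,238). I'll carry it to tray_two's narrow compartment.

```bash
python3 -m jog '[{"linear":[0,0,0],"roll":0.84},{"linear":[-0.15,0.46,0],"roll":0},{"linear":[-0.3,0.85,0],"roll":0},{"linear":[-0.3,0.85,0],"roll":0},{"linear":[-0.3,0.85,0],"roll":0},{"linear":[-0.3,0.85,0],"roll":0},{"linear":[-0.3,0.85,0],"roll":0},{"linear":[-0.3,0.85,0],"roll":0},{"linear":[-0.3,0.85,0],"roll":0},{"linear":[-0.3,0.85,0],"roll":0},{"linear":[-0.3,0.85,0],"roll":0},{"linear":[-0.3,0.85,0],"roll":0}]'
python3 -m jog '[{"linear":[-0.3,0.85,0],"roll":0},{"linear":[-0.3,0.85,0],"roll":0},{"linear":[-0.3,0.7,0.1],"roll":0},{"linear":[-0.1,0.3,0.3],"roll":0},{"linear":[0,0,0.4],"roll":0},{"linear":[0,0,0.4],"roll":0},{"linear":[0,0,0],"roll":0},{"linear":[0,0,0],"roll":0}]'
python3 - <<'E'
from h import *
go([.487,-.317,.010],-.5)
s=optics.get_image("side"); cv2.imwrite("pics/s7.png",s[:,:,::-1])
t=optics.get_image("top"); cv2.imwrite("pics/t7.png",t[:,:,::-1])
A=cv2.resize(s[130:230,250:380,::-1],(400,308),interpolation=cv2.INTER_CUBIC); B=cv2.resize(t[130:286,20:222,::-1],(400,308),interpolation=cv2.INTER_CUBIC)
cv2.imwrite("pics/c7.png",np.hstack([A,B]))
E
```

```text
time_s: 17.42
position: [0.5269, -0.2106, 0.1045]
tool_rot: [[1.0, -0.009, -0.002], [-0.009, -1.0, 0.002], [-0.002, -0.001, -1.0]]
ft_force: [1.0, -0.6, -0.2]
grip_width: 0.0062
gripper_force: 48.9
time_s: 18.08
position: [0.487, -0.3161, 0.0563]
tool_rot: [[1.0, -0.008, -0.002], [-0.008, -1.0, 0.003], [-0.002, -0.003, -1.0]]
ft_force: [-0.1, 1.1, -0.5]
grip_width: 0.0061
gripper_force: 48.9
t 18.08 tcp [ 0.487  -0.3161  0.0563] yaw -0.5 w 0.0061 F [-0.1  1.1 -0.5] g 48.9
  roll units 0.01
  in final axes:  tool-units xyz [-0.    0.02  1.16]
```

View pics/c7.png

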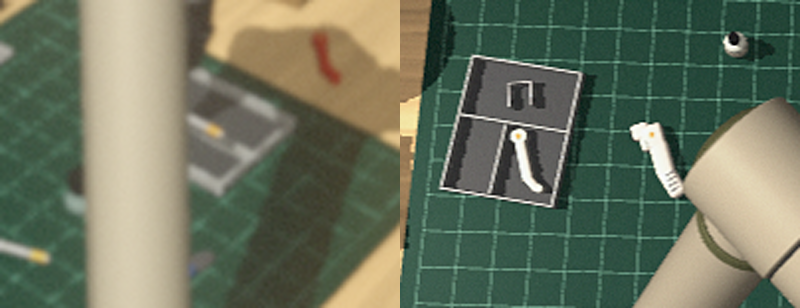

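The top crop shows the bracket at (521,95) and the trigger at (527,160) lying in their compartments. The side crop shows the rod's brass end at (213,130) over tray_two's narrow compartment. Lowering now.

```bash
python3 -m jog '[{"linear":[0,0.02,0.4],"roll":0},{"linear":[0,0,0.4],"roll":0},{"linear":[0,0,0.2],"roll":0},{"linear":[0,0,0.05],"roll":0},{"linear":[0,0,0],"roll":0},{"linear":[0,0,0],"roll":0}]' | grep -E "pos|ft"; python3 -m jog '[{"linear":[0,0,0.05],"roll":0},{"linear":[0,0,0],"roll":0},{"linear":[0,0,0],"roll":0}]'| grep -E "pos|ft"
```

```text
position: [0.4878, -0.3182, 0.0166]
ft_force: [-0.8, -0.3, -0.6]
position: [0.4875, -0.318, 0.0141]
ft_force: [0.0, 0.5, -0.4]
```

```bash
python3 -m jog '[{"linear":[0,0,0.08],"roll":0},{"linear":[0,0,0],"roll":0},{"linear":[0,0,0],"roll":0}]' | grep -E "pos|ft"; python3 -m jog '[{"linear":[0,0,0.03],"roll":0},{"linear":[0,0,0],"roll":0},{"linear":[0,0,0],"roll":0}]'| grep -E "pos|ft";  python3 -m jog '[{"linear":[0,0,0.02],"roll":0},{"linear":[0,0,0],"roll":0},{"linear":[0,0,0],"roll":0}]'| grep -E "pos|ft"
```

```text
position: [0.4873, -0.3178, 0.0104]
ft_force: [0.2, 0.2, -0.1]
position: [0.4874, -0.3179, 0.0093]
ft_force: [0.5, 0.9, -1.2]
position: [0.4875, -0.318, 0.009]
ft_force: [-1.4, -0.3, 5.2]
```

```bash
python3 -m jog '[{"linear":[0,0,0],"roll":0},{"linear":[0,0,0],"roll":0},{"linear":[0,0,0],"roll":0},{"linear":[0,0,-0.1],"roll":0},{"linear":[0,0,-0.4],"roll":0},{"linear":[0,0,-0.8],"roll":0},{"linear":[0,0,-0.7],"roll":0},{"linear":[0,0,0],"roll":0},{"linear":[0,0,0],"roll":0}]' -0.58 20
python3 -c "
from h import *
go([.505,-.0535,.08],18.9)"
```

```text
time_s: 20.43
position: [0.4879, -0.3183, 0.0901]
tool_rot: [[1.0, -0.008, 0.002], [-0.008, -1.0, -0.002], [0.002, 0.002, -1.0]]
ft_force: [-0.7, 0.5, -0.5]
grip_width: 0.0179
gripper_force: 0.0
t 20.43 tcp [ 0.4879 -0.3183  0.0901] yaw -0.5 w 0.0179 F [-0.7  0.5 -0.5] g 0.0
  roll units -3.88
  in final axes:  tool-units xyz [ 2.55 -6.13  0.25]
```

```bash
python3 -m jog '[{"linear":[0,0,0],"roll":-1},{"linear":[0,0,0],"roll":-1},{"linear":[0,0,0],"roll":-1},{"linear":[0,0,0],"roll":-0.88},{"linear":[0.2,-0.48,0],"roll":0},{"linear":[0.35,-0.85,0],"roll":0},{"linear":[0.35,-0.85,0],"roll":0},{"linear":[0.35,-0.85,0],"roll":0},{"linear":[0.35,-0.85,0],"roll":0},{"linear":[0.35,-0.85,0.1],"roll":0},{"linear":[0.35,-0.85,0.2],"roll":0},{"linear":[0.25,-0.55,0.3],"roll":0}]' -0.05
python3 -m jog '[{"linear":[0,0,0.3],"roll":0},{"linear":[0,0,0],"roll":0},{"linear":[0,0,0],"roll":0}]' | grep -E "pos|ft"
python3 - <<'E'
from h import *
go([.505,-.0535,.0055],18.9)
s=optics.get_image("side"); cv2.imwrite("pics/s8.png",s[:,:,::-1])
t=optics.get_image("top"); cv2.imwrite("pics/t8.png",t[:,:,::-1])
A=cv2.resize(s[150:250,190:320,::-1],(400,308),interpolation=cv2.INTER_CUBIC); B=cv2.resize(t[130:286,200:402,::-1],(400,308),interpolation=cv2.INTER_CUBIC)
u=(proj("side",[.505,-.0535,.012])[0]-[190,150])*3.077; cv2.circle(A,tuple(u.astype(int).tolist()),3,(255,0,0),-1)
cv2.imwrite("pics/c8.png",np.hstack([A,B]))
E
```

```text
time_s: 21.43
position: [0.5037, -0.0499, 0.0639]
tool_rot: [[0.946, 0.325, -0.001], [0.325, -0.946, 0.001], [-0.001, -0.001, -1.0]]
ft_force: [1.1, -0.1, 0.8]
grip_width: 0.0406
gripper_force: 0.0
position: [0.5039, -0.0528, 0.0517]
ft_force: [0.5, 0.3, 0.2]
t 21.68 tcp [ 0.5039 -0.0528  0.0517] yaw 18.9 w 0.0409 F [0.5 0.3 0.2] g 0.0
  roll units 0.01
  in final axes:  tool-units xyz [0.02 0.03 1.15]
```

View pics/c8.png

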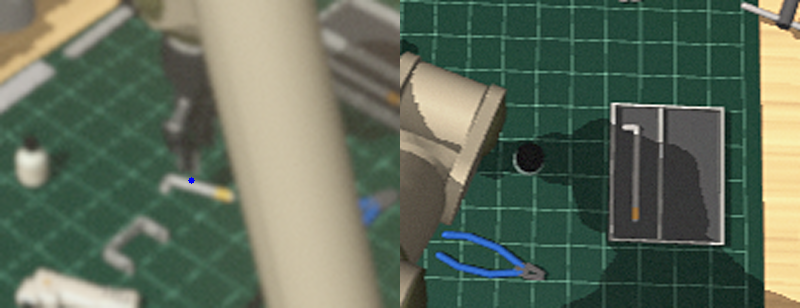

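The top crop shows the long rod lying in the narrow compartment at (635,170). The fingers are over the short rod, and the aim point falls on its bar at (191,181). I'll grip it.

```bash
python3 -m jog '[{"linear":[0.02,0.02,0.4],"roll":0},{"linear":[0,0,0.4],"roll":0},{"linear":[0,0,0.2],"roll":0},{"linear":[0,0,0.13],"roll":0},{"linear":[0,0,0],"roll":0},{"linear":[0,0,0],"roll":0}]' | grep -E "pos|ft" && python3 -m jog '[{"linear":[0,0,0],"roll":0},{"linear":[0,0,0],"roll":0},{"linear":[0,0,0],"roll":0},{"linear":[0,0,0],"roll":0},{"linear":[0,0,0],"roll":0},{"linear":[0,0,0],"roll":0},{"linear":[0,0,0],"roll":0}]' -1 50 && python3 -m jog '[{"linear":[0,0,-0.1],"roll":0},{"linear":[0,0,-0.3],"roll":0},{"linear":[0,0,-0.6],"roll":0},{"linear":[0,0,-0.6],"roll":0},{"linear":[0,0,-0.6],"roll":0},{"linear":[0,0,-0.1],"roll":0},{"linear":[0,0,0],"roll":0},{"linear":[0,0,0],"roll":0}]'
python3 - <<'E'
from h import *
go([.48,.405,.08],2.5)
E
```

```text
position: [0.5057, -0.0537, 0.0078]
ft_force: [0.2, -0.5, 0.0]
time_s: 22.87
position: [0.5058, -0.0535, 0.0082]
tool_rot: [[0.946, 0.324, 0.001], [0.324, -0.946, -0.001], [0.001, 0.001, -1.0]]
ft_force: [-1.2, 0.5, 6.7]
grip_width: 0.0054
gripper_force: 49.1
time_s: 23.53
position: [0.505, -0.0532, 0.0988]
tool_rot: [[0.946, 0.324, -0.001], [0.324, -0.946, 0.0], [-0.001, -0.0, -1.0]]
ft_force: [-1.2, -0.6, -0.5]
grip_width: 0.005
gripper_force: 48.7
t 23.53 tcp [ 0.505  -0.0532  0.0988] yaw 18.9 w 0.005 F [-1.2 -0.6 -0.5] g 48.7
  roll units 3.28
  in final axes:  tool-units xyz [ -0.13 -11.47   0.47]
```

```bash
python3 -m jog '[{"linear":[0,0,0],"roll":1},{"linear":[0,0,0],"roll":1},{"linear":[0,0,0],"roll":1},{"linear":[0,0,0],"roll":1},{"linear":[0,0,0],"roll":0.28},{"linear":[-0.03,-0.45,0],"roll":0},{"linear":[-0.07,-0.85,0],"roll":0},{"linear":[-0.07,-0.85,0],"roll":0},{"linear":[-0.07,-0.85,0],"roll":0},{"linear":[-0.07,-0.85,0],"roll":0},{"linear":[-0.07,-0.85,0],"roll":0},{"linear":[-0.07,-0.85,0],"roll":0}]' | grep pos
python3 -m jog '[{"linear":[-0.07,-0.85,0],"roll":0},{"linear":[-0.07,-0.85,0],"roll":0},{"linear":[-0.07,-0.85,0],"roll":0},{"linear":[-0.07,-0.85,0],"roll":0},{"linear":[-0.07,-0.85,0],"roll":0},{"linear":[-0.07,-0.85,0.2],"roll":0},{"linear":[-0.07,-0.75,0.3],"roll":0},{"linear":[0,0,0.4],"roll":0},{"linear":[0,0,0.4],"roll":0},{"linear":[0,0,0],"roll":0},{"linear":[0,0,0],"roll":0}]' | grep pos
python3 - <<'E'
from h import *
go([.4875,.404,.0112],-2.5)
s=optics.get_image("side"); cv2.imwrite("pics/s9.png",s[:,:,::-1])
cv2.imwrite("pics/c9.png",cv2.resize(s[200:340,80:270,::-1],(570,420),interpolation=cv2.INTER_CUBIC))
E
```

```text
position: [0.4963, 0.1708, 0.0983]
position: [0.4871, 0.4034, 0.0459]
t 25.45 tcp [0.4871 0.4034 0.0459] yaw -2.4 w 0.0051 F [ 0.5 -0.6 -0.2] g 48.8
  roll units 0.01
  in final axes:  tool-units xyz [ 0.01 -0.02  0.87]
```

View pics/c9.png

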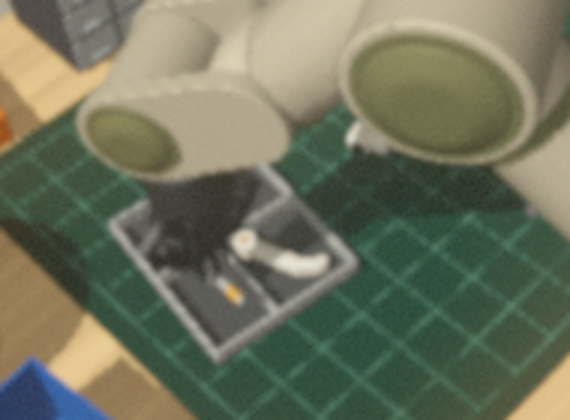

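The short rod hangs over the narrow compartment, its brass tip at (230,292), clear of the divider and of the trigger. Lowering now.

```bash
python3 -m jog '[{"linear":[0,0,0.3],"roll":0},{"linear":[0,0,0.3],"roll":0},{"linear":[0,0,0.15],"roll":0},{"linear":[0,0,0],"roll":0},{"linear":[0,0,0],"roll":0}]' | grep -E "pos|ft"; python3 -m jog '[{"linear":[0,0,0.06],"roll":0},{"linear":[0,0,0],"roll":0},{"linear":[0,0,0],"roll":0}]'| grep -E "pos|ft";  python3 -m jog '[{"linear":[0,0,0.03],"roll":0},{"linear":[0,0,0],"roll":0},{"linear":[0,0,0],"roll":0}]'| grep -E "pos|ft"
```

```text
position: [0.4878, 0.4037, 0.0174]
ft_force: [0.2, -0.1, -0.8]
position: [0.4878, 0.4039, 0.0152]
ft_force: [0.0, -0.4, -0.4]
position: [0.4877, 0.4038, 0.0138]
ft_force: [0.7, 0.0, -0.7]
```

```bash
python3 -m jog '[{"linear":[0,0,0.05],"roll":0},{"linear":[0,0,0],"roll":0},{"linear":[0,0,0],"roll":0}]' | grep -E "pos|ft"; python3 -m jog '[{"linear":[0,0,0.03],"roll":0},{"linear":[0,0,0],"roll":0},{"linear":[0,0,0],"roll":0}]'| grep -E "pos|ft"
```

```text
position: [0.4876, 0.4038, 0.0116]
ft_force: [-0.0, 0.2, -0.4]
position: [0.4877, 0.4039, 0.0112]
ft_force: [-2.0, -1.2, 6.3]
```

```bash
python3 -m jog '[{"linear":[0,0,0],"roll":0},{"linear":[0,0,0],"roll":0},{"linear":[0,0,0],"roll":0},{"linear":[0,0,-0.1],"roll":0},{"linear":[0,0,-0.4],"roll":0},{"linear":[0,0,-0.8],"roll":0},{"linear":[0,0,-0.7],"roll":0},{"linear":[0,0,0],"roll":0},{"linear":[0,0,0],"roll":0}]' -0.58 20
python3 -c "
from h import *
go([.486,.149,.08],19.7)"
```

```text
time_s: 27.67
position: [0.4883, 0.4042, 0.0923]
tool_rot: [[0.999, -0.043, 0.003], [-0.043, -0.999, 0.002], [0.003, -0.002, -1.0]]
ft_force: [-0.6, -0.0, -1.0]
grip_width: 0.018
gripper_force: 0.0
t 27.67 tcp [0.4883 0.4042 0.0923] yaw -2.5 w 0.018 F [-0.6 -0.  -1. ] g 0.0
  roll units -4.44
  in final axes:  tool-units xyz [-2.2   5.99  0.31]
```

```bash
python3 -m jog '[{"linear":[0,0,0],"roll":-1},{"linear":[0,0,0],"roll":-1},{"linear":[0,0,0],"roll":-1},{"linear":[0,0,0],"roll":-1},{"linear":[0,0,0],"roll":-0.44},{"linear":[-0.2,0.5,0],"roll":0},{"linear":[-0.32,0.87,0],"roll":0},{"linear":[-0.32,0.87,0],"roll":0},{"linear":[-0.32,0.87,0],"roll":0},{"linear":[-0.32,0.87,0],"roll":0},{"linear":[-0.32,0.87,0],"roll":0},{"linear":[-0.32,0.87,0],"roll":0}]' 0.2 | grep pos
python3 -m jog '[{"linear":[-0.08,0.27,0.2],"roll":0},{"linear":[0,0,0.3],"roll":0},{"linear":[0,0,0],"roll":0},{"linear":[0,0,0],"roll":0}]'  | grep pos
python3 - <<'E'
from h import *
go([.486,.149,.012],19.7)
s=optics.get_image("side"); cv2.imwrite("pics/s10.png",s[:,:,::-1])
t=optics.get_image("top"); cv2.imwrite("pics/t10.png",t[:,:,::-1])
A=cv2.resize(s[180:280,150:280,::-1],(400,308),interpolation=cv2.INTER_CUBIC); B=cv2.resize(t[130:250,20:176,::-1],(400,308),interpolation=cv2.INTER_CUBIC)
u=(proj("side",[.486,.149,.025])[0]-[150,180])*3.077; cv2.circle(A,tuple(u.astype(int).tolist()),3,(255,0,0),-1)
cv2.imwrite("pics/c10.png",np.hstack([A,B]))
E
```

```text
position: [0.484, 0.1581, 0.0895]
position: [0.485, 0.1488, 0.0696]
t 29.0 tcp [0.485  0.1488 0.0696] yaw 19.7 w 0.0511 F [-0.3  0.2  0.8] g 0.0
  roll units 0.0
  in final axes:  tool-units xyz [0.02 0.   1.44]
```

View pics/c10.png

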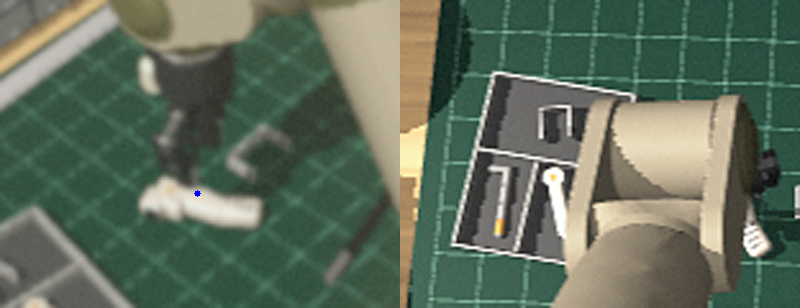

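The short rod lies in its narrow compartment at (500,205). The aim point, at (197,193), is on the grip's bar. I'll grip it.

```bash
python3 -m jog '[{"linear":[0.02,0,0.4],"roll":0},{"linear":[0,0,0.4],"roll":0},{"linear":[0,0,0.4],"roll":0},{"linear":[0,0,0.2],"roll":0},{"linear":[0,0,0],"roll":0},{"linear":[0,0,0],"roll":0}]' | grep -E "pos|ft" && python3 -m jog '[{"linear":[0,0,0],"roll":0},{"linear":[0,0,0],"roll":0},{"linear":[0,0,0],"roll":0},{"linear":[0,0,0],"roll":0},{"linear":[0,0,0],"roll":0},{"linear":[0,0,0],"roll":0},{"linear":[0,0,0],"roll":0}]' -1 50 && python3 -m jog '[{"linear":[0,0,-0.1],"roll":0},{"linear":[0,0,-0.3],"roll":0},{"linear":[0,0,-0.6],"roll":0},{"linear":[0,0,-0.6],"roll":0},{"linear":[0,0,-0.6],"roll":0},{"linear":[0,0,-0.1],"roll":0},{"linear":[0,0,0],"roll":0},{"linear":[0,0,0],"roll":0}]'
python3 - <<'E'
from h import *
go([.480,-.396,.09],-.5)
p=np.array(env.observe()["position"]); b=proj("side",p)[0].astype(int)
s=optics.get_image("side"); cv2.imwrite("pics/s11.png",s[:,:,::-1])
cv2.imwrite("pics/c11.png",cv2.resize(s[b[1]-50:b[1]+50,b[0]-65:b[0]+65,::-1],(390,300),interpolation=cv2.INTER_CUBIC))
E
```

```text
position: [0.4865, 0.1492, 0.0148]
ft_force: [-0.9, 0.1, 0.1]
time_s: 30.18
position: [0.487, 0.149, 0.0156]
tool_rot: [[0.941, 0.337, 0.002], [0.337, -0.941, 0.0], [0.002, 0.0, -1.0]]
ft_force: [-0.3, 0.9, 7.0]
grip_width: 0.0247
gripper_force: 49.7
time_s: 30.85
position: [0.486, 0.1488, 0.106]
tool_rot: [[0.941, 0.337, -0.001], [0.337, -0.941, -0.0], [-0.001, -0.0, -1.0]]
ft_force: [-0.2, 0.9, -0.1]
grip_width: 0.0246
gripper_force: 49.2
t 30.85 tcp [0.486  0.1488 0.106 ] yaw 19.7 w 0.0246 F [-0.2  0.9 -0.1] g 49.2
  roll units 4.04
  in final axes:  tool-units xyz [-0.03 13.62  0.4 ]
```

View pics/c11.png

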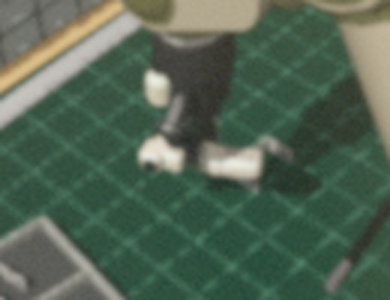

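The grip is held level, its head at (160,155). I'll carry it to tray_two's wide compartment.

```bash
python3 -m jog '[{"linear":[0,0,0],"roll":1},{"linear":[0,0,0],"roll":1},{"linear":[0,0,0],"roll":1},{"linear":[0,0,0],"roll":1},{"linear":[0,0.52,0],"roll":0.04},{"linear":[0,0.9,0],"roll":0},{"linear":[0,0.9,0],"roll":0},{"linear":[0,0.9,0],"roll":0},{"linear":[0,0.9,0],"roll":0},{"linear":[0,0.9,0],"roll":0},{"linear":[0,0.9,0],"roll":0},{"linear":[0,0.9,0],"roll":0}]' | grep pos
python3 -m jog '[{"linear":[0,0.9,0],"roll":0},{"linear":[0,0.9,0],"roll":0},{"linear":[0,0.9,0],"roll":0},{"linear":[0,0.9,0],"roll":0},{"linear":[0,0.9,0],"roll":0},{"linear":[0,0.9,0],"roll":0},{"linear":[0,0.9,0.1],"roll":0},{"linear":[0,0.5,0.3],"roll":0},{"linear":[0,0,0.4],"roll":0},{"linear":[0,0,0.4],"roll":0},{"linear":[0,0,0],"roll":0},{"linear":[0,0,0],"roll":0}]' | grep -E "pos|ft"
python3 - <<'E'
from h import *
go([.480,-.396,.0186],-.5)
E
```

```text
position: [0.4832, -0.1255, 0.1052]
position: [0.4813, -0.3953, 0.0569]
ft_force: [0.7, -0.5, -1.3]
t 32.9 tcp [ 0.4813 -0.3953  0.0569] yaw -0.5 w 0.0242 F [ 0.7 -0.5 -1.3] g 49.2
  roll units 0.0
  in final axes:  tool-units xyz [-0.03  0.02  0.96]
```

```bash
python3 -m jog '[{"linear":[0,0,0.4],"roll":0},{"linear":[0,0,0.3],"roll":0},{"linear":[0,0,0.1],"roll":0},{"linear":[0,0,0],"roll":0},{"linear":[0,0,0],"roll":0}]' | grep -E "pos|ft"; python3 -m jog '[{"linear":[0,0,0.06],"roll":0},{"linear":[0,0,0],"roll":0},{"linear":[0,0,0],"roll":0}]'| grep -E "pos|ft";  python3 -m jog '[{"linear":[0,0,0.03],"roll":0},{"linear":[0,0,0],"roll":0},{"linear":[0,0,0],"roll":0}]'| grep -E "pos|ft"
```

```text
position: [0.4822, -0.3961, 0.0273]
ft_force: [0.1, -0.9, -0.6]
position: [0.4819, -0.396, 0.0246]
ft_force: [0.0, -0.2, -0.2]
position: [0.4818, -0.3959, 0.023]
ft_force: [0.3, -0.8, -0.5]
```

```bash
python3 -m jog '[{"linear":[0,0,0.08],"roll":0},{"linear":[0,0,0],"roll":0},{"linear":[0,0,0],"roll":0}]' | grep -E "pos|ft"; python3 -m jog '[{"linear":[0,0,0.03],"roll":0},{"linear":[0,0,0],"roll":0},{"linear":[0,0,0],"roll":0}]'| grep -E "pos|ft"
```

```text
position: [0.4817, -0.3958, 0.0195]
ft_force: [-0.2, -0.6, -0.1]
position: [0.4819, -0.396, 0.0187]
ft_force: [-0.4, 0.9, 1.0]
```

```bash
python3 -m jog '[{"linear":[0,0,0.02],"roll":0},{"linear":[0,0,0],"roll":0},{"linear":[0,0,0],"roll":0}]' | grep -E "pos|ft"; python3 -m jog '[{"linear":[0,0,0],"roll":0},{"linear":[0,0,0],"roll":0},{"linear":[0,0,0],"roll":0},{"linear":[0,0,-0.1],"roll":0},{"linear":[0,0,-0.4],"roll":0},{"linear":[0,0,-0.8],"roll":0},{"linear":[0,0,-0.9],"roll":0},{"linear":[0,0,-0.9],"roll":0},{"linear":[0,0,-0.9],"roll":0},{"linear":[-0.8,0.2,0],"roll":0},{"linear":[-0.9,0.3,0],"roll":0},{"linear":[-0.9,0.3,0],"roll":0}]' -0.15 20; python3 -m jog '[{"linear":[-0.9,0.3,0],"roll":0},{"linear":[-0.9,0.3,0],"roll":0},{"linear":[-0.9,0.3,0],"roll":0},{"linear":[-0.5,0.3,0],"roll":0},{"linear":[0,0,0],"roll":0}]' | grep pos
python3 - <<'E'
from h import *
t=optics.get_image("top"); cv2.imwrite("pics/t12.png",t[:,:,::-1]); s=optics.get_image("side"); cv2.imwrite("pics/s12.png",s[:,:,::-1])
A=cv2.resize(t[100:280,20:380,::-1],(800,400),interpolation=cv2.INTER_CUBIC)
cv2.imwrite("pics/c12.png",A)
a=cv2.imread("pics/top0.png"); 
for k,(x0,x1,y0,y1) in dict(bottle=(178,202,140,166),jar=(253,280,196,222),wide=(172,199,198,218)).items():
    print(k,cv2.phaseCorrelate(a[y0:y1,x0:x1].mean(2).astype(np.float32),t[y0:y1,x0:x1].mean(2).astype(np.float32)))
E
```

```text
position: [0.4819, -0.396, 0.0186]
ft_force: [-1.0, 1.5, 7.3]
time_s: 35.57
position: [0.3767, -0.4269, 0.1784]
tool_rot: [[1.0, -0.007, 0.001], [-0.007, -1.0, -0.001], [0.001, 0.001, -1.0]]
ft_force: [0.6, -1.4, -0.8]
grip_width: 0.0364
gripper_force: 0.0
position: [0.2457, -0.4758, 0.1781]
bottle ((-0.07470302879112545, 0.4675351982705802), 1.0026770189956382)
jar ((0.584160378455179, 0.5037826989333318), 0.9426041699240728)
wide ((0.522091361525753, -0.03695221097117063), 0.9789526330100166)
```

View pics/c12.png

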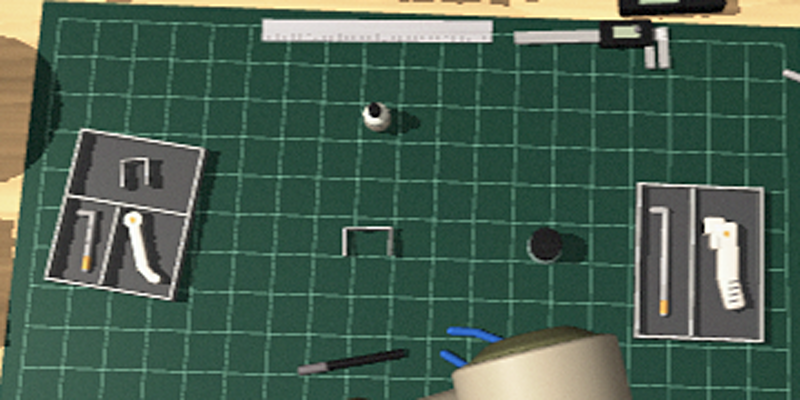

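All five parts lie in their compartments, and the bottle, jar and wide bracket have not moved (shift under 1 px). Handing in.

```bash
python3 -c "
from rig import env
print(env.close_job())"
```

```text
the job is handed in; nothing more can be done
None
```

I set all five parts down in their compartments and handed the job in at about 36 s; the last picture shows each part in place and the bottle, jar and wide bracket unmoved, but the hand-in returned no verdict.

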